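# Pull a front panel from the slotted rack and stand it on the sloping assembly stand

## Robot

A 6-joint arm with a two-finger parallel gripper is mounted at the origin on the work surface. World frame = base frame: x ahead of the robot, y to its left, z up, the work surface at z = 0. Lengths are in m, angles in rad, forces in N, time in s.
With the tool pointing down it reaches from about 0.35 to 0.925 m from the base axis. Payload 6.4 kg.
Tool frame: the origin (TCP) lies between the finger pads; the fingertips stand robot.tcp_to_tips ahead of it and the grasp point (between the pads) lies 3 mm ahead of it (robot.tcp_to_tips is the distance from the TCP to the fingertips, in m); z points along the fingers, y is the line along which they close (so a half turn about z gives the same grasp; the last joint's range is limited). The gripper opens to 94 mm and grips with 3 to 60 N. Pads are 16 mm wide; open, the fingers measure 119 mm over their backs; the gripper's body (75 mm by 177 mm) begins 78 mm behind the grasp point.
Start: joints at [1.035, 0.245, 1.558, -0, 1.339, -0.174], TCP at [0.23, 0.608, 0.227] pointing down, gripper open.
Joint ranges: [-3.13, 3.13], [-1.02, 2.26], [0.13, 2.54], [-0.95, 4.09], [0.21, 2.88], [-2.74, 2.74]. Speed limits (rad/s): [2.57, 2.57, 3.14, 3.14, 3.14, 3.14].

## Interface

Orientations are given as a rotation vector (axis times angle).
In Python, from bench import robot gives the robot as it stands. Calls block until the motion is done:
- robot.goto(position, orientation): joint-space move of the TCP to a pose.
- robot.move_straight(position, orientation=None, speed=0.15, max_force=None): straight line of the TCP; orientation=None keeps the orientation; speed is the mean speed in m/s. With max_force (N) it stops when the force on the tool has changed by that much, and returns True; else False.
- robot.goto_joints(angles): joint-space move.
- robot.let_go() and robot.grasp(grip_force=None): open the fingers fully, or close them until they stop; grip_force is the grip in N (None keeps the last).
- robot.dwell(seconds).
- robot.solve_ik(position, orientation): joint angles nearest the present ones, or None.
- robot.snapshot(name): name is "scene" or "top" or "wrist"; returns the picture (384x512x3 uint8, red, green, blue); there is no depth.
- robot.calibration(name): a dict with "fov_y" (degrees; the focal length in pixels is half the picture's height over the tangent of half this angle, whatever the lens; pixels are square), "cx", "cy" (the principal point, pixels), "T" (4x4, takes a point from camera to world coordinates). Camera axes: x right, y up, looking along -z (the intrinsics and any distortion apply to the point x, -y, -z); pixel columns grow to the right and rows downward; lengths in m; the calibration is good to about 2 mm. The wrist camera is an equidistant fisheye: a pixel r from the principal point sees the ray r / f radians off the axis. A picture is of the moment at which its call begins: read the wrist's pose just before it. calibration takes no time and is no camera call; for the wrist camera it gives the pose at the moment of the call.
A pose or a line that the arm cannot do raises robot.PlanningError and nothing moves.
- robot.close_job(): hands the job in; it is judged then, once.
Trained networks look in the newest picture that a camera, given by its name, has taken for a name from the list of things; names that differ only in an ending like _2 or _b are one class to them, and where a whole thing is asked for, a point or a joint stands for the part that bears it (a point fixed in the world has none). Each returns a list of dicts, best first, with "confidence" (0 to 1); they miss things now and then, are a little off and sometimes report something else, mostly with a low value. They report only what shows in the picture. A call takes as long as a camera call. They do not tell look-alikes from the thing itself.
- robot.trace(camera, query): "mask" (384x512 bool, what is visible of it) and "xy" ([column, row] in pixels, amid what is visible of it).
- robot.spot_point(camera, query): "xy" ([column, row] in pixels: a listed point, or the origin of a listed thing).
Readings, each from a call of its own:
- robot.get_t(): time.
- robot.get_q(): joint angles.
- robot.get_dq(): joint speeds.
- robot.get_tau(): joint torques, N m.
- robot.get_tool_pos(): TCP position.
- robot.get_tool_rot(): TCP orientation.
- robot.get_contact_force(): force on the tool from outside, world axes, zero at the start.
- robot.get_ft_torque(): the same for the moment, N m.
- robot.get_gripper_width(): finger opening in m.
- robot.get_gripper_force(): force on a finger pad.
Only numpy, scipy, OpenCV 4.12 (cv2) and the standard library are available. Lean on these libraries where they do the work, as an engineer would, in place of code of your own. Each camera call takes 0.05 s, during which the arm holds its last target. There are 200 camera calls.

## Task

Slide the blue front panel straight up out of its slot in the rack and stand it on the sloping assembly stand: lower long edge down in the ledge, leaning back against the slope, its whole width on the ledge. Set it down rather than dropping it, let go, and leave the other two panels in their slots and everything else on the table where it is.

Things in the scene. Friction and masses are not known exactly. Their poses are not given: they have to be found in the camera images.
- panel_blue: blue plastic front panel with black cut-outs (looks only), upright in any one of the three rack slots: 8 mm thick (its x), 140 wide (its y), 110 tall (its z, up), 0.1 to 0.2 kg. Origin at its centre: the top edge is 55 mm above it. The top 50 mm stand free above the rack; pinch across the 8 mm thickness at the middle of the top edge. Either face may end up outward
- panel_orange: Orange plastic front panel of the same size as the blue one (8 x 140 x 110 mm), standing in one of the other rack slots; origin at its centre, z up. To be left in its slot
- panel_green: Green plastic front panel of the same size as the blue one (8 x 140 x 110 mm), standing in one of the other rack slots; origin at its centre, z up. To be left in its slot
- rack: fixed aluminium rack; origin on the table under its centre, z up. Base 190 (x) x 168 (y) x 10 mm; end walls along x, at y = -77 and 77, 70 mm tall. Upright slots at x = -70, 0 and 70, 12 mm wide, between pairs of black ribs on the end walls (the middle is open). A panel stands on the base, is free once raised 60 mm, and has 62 mm of air to the next panel
- rest: sloping part of the fixed wooden stand. Origin 45 mm above the table, mid-width, where the ledge's upper face meets the front face of the back board. z runs up the board, which leans 20 degrees from vertical, top towards the robot; x is its outward normal; y along the ledge. Board 65 mm tall, 190 wide, 10 thick (x -10 to 0). A panel flat on the board has its centre at x = 4, z = 55 mm
- lip (a point): middle of the top of the dark lip along the front of the stand's ledge, 190 mm long: x = 20, z = 10 mm in the frame of the sloping part. The lip is 8 mm thick (x 16 to 24) and 10 mm high, so ledge, board and lip form a 16 mm wide channel, square to the board, for the 8 mm panel
- clamp_a: black hold-down clamp with a steel bolt, 85 x 30 mm, 56 mm tall, loose bystander; origin under its centre
- clamp_b: another such clamp, bystander; origin under its centre
- wrench: steel wrench, 160 mm long, lying flat between rack and stand, bystander; origin under its middle
- carton: blue and brown carton 90 x 130 x 75 mm, bystander; origin under its centre
- bitbox: yellow bit box 60 x 90 x 30 mm, bystander; origin under its centre
- cup: white ceramic cup, 74 mm across, 85 mm tall, bystander; origin under its centre
Mind the look-alikes: they are no part of the job. There is more than one size of the panel_blue; the one meant has the size given above. What is shaped like the part that bears rest but green is not meant.

How it is judged:
By the outcome, as a careful person would: the job done as asked, in the order asked, and still so for the second after the job is handed in, with the robot touching nothing.
It also fails if it takes over 40 s, if anything falls off the work surface, if the arm or the gripper's body presses on something with over 40 N, if the wrist force passes 120 N, or if a joint passes its speed limit or range.

## Working session

There is one attempt and no reset: what is moved stays moved. The work goes in short steps, each a Python script; the robot and the scene stay as the last script left them, time stands still between calls to the robot, and variables do not carry over. Pictures are saved under pics/ and viewed, at most 10 in all, crops included, and the job is handed in when it is done.

```bash
mkdir -p pics; ls
python3 - <<'E'
from bench import robot
import cv2,numpy as np
for c in ("scene","top"):
    im=robot.snapshot(c); cv2.imwrite(f"pics/{c}0.png",im[:,:,::-1])
    k=robot.calibration(c); print(c,k["fov_y"],k["cx"],k["cy"],np.round(k["T"],4).tolist(), {a:b for a,b in k.items() if a not in("T","fov_y","cx","cy")})
    for q in ("panel_blue","panel_orange","panel_green","rack","rest","lip"):
        print(q,[(np.round(d["xy"]).tolist(),round(d["confidence"],2)) for d in robot.spot_point(c,q)][:4])
print(robot.tcp_to_tips, robot.get_tool_rot(), robot.get_t())
E
python3 - <<'E'
import cv2,numpy as np
a=[cv2.imread(f"pics/{c}0.png") for c in("scene","top")]
cv2.imwrite("pics/a.png",cv2.resize(a[0],(796,597)));cv2.imwrite("pics/b.png",cv2.resize(a[1],(796,597)))
E
```

```text
pics
scene 44.118150083548244 259.91732659177853 189.1615477070808 [[-0.3797, -0.6945, 0.6111, 1.6025], [0.9249, -0.2976, 0.2365, 0.484], [0.0176, 0.655, 0.7554, 1.3959], [0.0, 0.0, 0.0, 1.0]] {}
panel_blue [([342.0, 168.0], 0.94), ([404.0, 180.0], 0.91), ([295.0, 209.0], 0.89)]
panel_orange [([298.0, 198.0], 0.95)]
panel_green [([292.0, 216.0], 0.73)]
rack []
rest [([214.0, 139.0], 0.8), ([189.0, 186.0], 0.21)]
lip [([213.0, 138.0], 0.94), ([192.0, 185.0], 0.73), ([294.0, 222.0], 0.73)]
top 50.37828003927228 248.37441771539739 191.6885516937466 [[0.0209, 0.9841, -0.1764, 0.3203], [-0.9997, 0.0232, 0.0115, 0.0594], [0.0155, 0.1761, 0.9843, 1.2982], [0.0, 0.0, 0.0, 1.0]] {}
panel_blue [([157.0, 264.0], 0.9), ([72.0, 273.0], 0.87), ([193.0, 181.0], 0.82), ([186.0, 168.0], 0.21)]
panel_orange [([197.0, 207.0], 0.89)]
panel_green [([192.0, 166.0], 0.57)]
rack [([194.0, 187.0], 0.7), ([214.0, 130.0], 0.35)]
rest [([324.0, 178.0], 0.63), ([335.0, 261.0], 0.61)]
lip [([334.0, 257.0], 0.79), ([323.0, 174.0], 0.77)]
0.022 [-5.65189881e-01 -3.09032646e+00 -2.93387186e-05] 0.7
```

View pics/a.png

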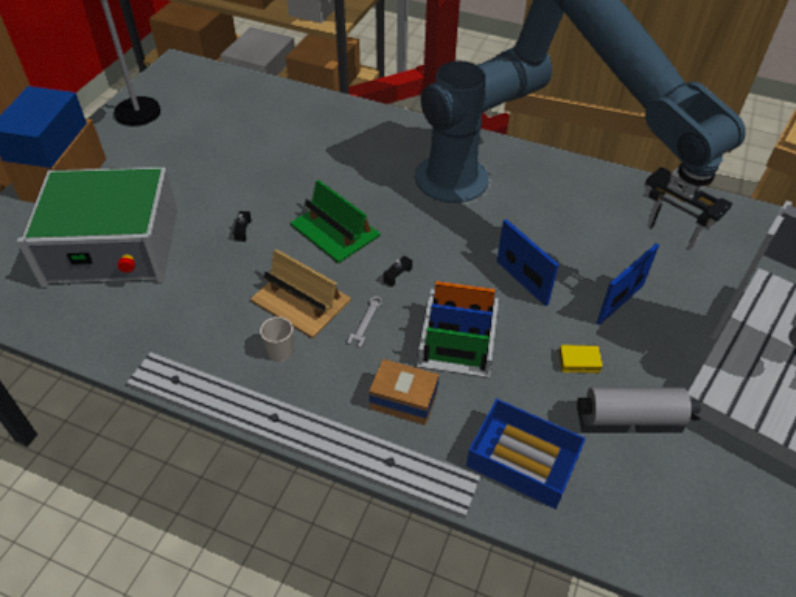

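View pics/b.png

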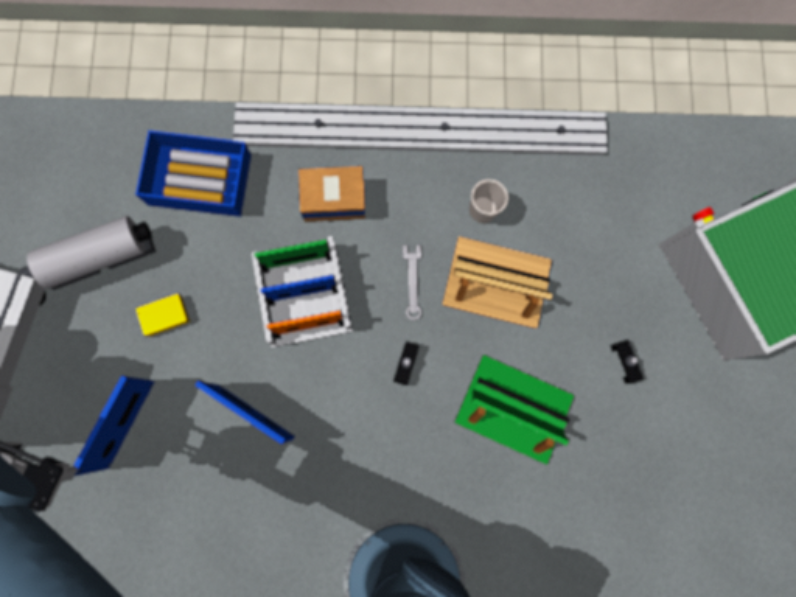

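Blue candidates in the top picture (512 px): (193,181), between orange and green in the rack's middle slot, and (157,264) and (72,273), which are larger loose panels standing on the table. The one in the rack fits the description. The wooden stand is at (324,178); the green look-alike at (335,261) is not meant.

```bash
cat > h.py <<'E'
from bench import robot
import cv2,numpy as np
from scipy.spatial.transform import Rotation as Rn
def ray(cam,xy,k=None):
    k=k or robot.calibration(cam); f=192/np.tan(np.radians(k["fov_y"]/2))
    u=np.array([xy[0]-k["cx"],xy[1]-k["cy"]])
    if cam=="wrist":
        r=np.hypot(*u); th=r/f; d=np.array([*(u/max(r,1e-9)*np.sin(th)),np.cos(th)])
    else: d=np.array([*(u/f),1.]); 
    d=d*[1,-1,-1]; T=np.array(k["T"]); d=T[:3,:3]@d
    return T[:3,3],d/np.linalg.norm(d)
def onz(cam,xy,z,k=None):
    o,d=ray(cam,xy,k); return o+d*(z-o[2])/d[2]
def proj(cam,p,k=None):
    k=k or robot.calibration(cam); f=192/np.tan(np.radians(k["fov_y"]/2)); T=np.array(k["T"])
    c=(T[:3,:3].T@(np.asarray(p)-T[:3,3]))*[1,-1,-1]; r=np.hypot(c[0],c[1])
    s=f*np.arctan2(r,c[2])/max(r,1e-9) if cam=="wrist" else f/c[2]
    return np.array([k["cx"]+s*c[0],k["cy"]+s*c[1]])
def rv(y,z):
    y=np.asarray(y,float);z=np.asarray(z,float);z/=np.linalg.norm(z);y=y-z*(y@z);y/=np.linalg.norm(y)
    return Rn.from_matrix(np.c_[np.cross(y,z),y,z]).as_rotvec()
E
python3 - <<'E'
from h import *
im=cv2.imread("pics/top0.png"); cv2.imwrite("pics/c.png",cv2.resize(im[130:240,140:280],None,fx=5,fy=5,interpolation=cv2.INTER_CUBIC))
for n,p in dict(o=(197,207),b=(193,181),g=(192,166)).items(): print(n,onz("top",p,.065).round(3))
for p in ((157,264),(72,273)): print("loose",onz("top",p,.07).round(3))
print("lip",onz("top",(323,174),.061).round(3),"rest",onz("top",(324,178),.045).round(3))
for p,z in(((290,181),.1),((354,191),.1),((295,154),.02),((355,167),.02)):print(p,onz("top",p,z).round(3))
print(np.round(robot.calibration("wrist")["T"],3).tolist(),robot.calibration("wrist")["fov_y"],robot.get_tool_pos())
E
```

```text
o [0.49  0.2   0.065]
b [0.571 0.216 0.065]
g [0.618 0.221 0.065]
loose [0.317 0.31  0.07 ]
loose [0.286 0.557 0.07 ]
lip [ 0.603 -0.186  0.061] rest [ 0.594 -0.192  0.045]
(290, 181) [ 0.57  -0.079  0.1  ]
(354, 191) [ 0.545 -0.271  0.1  ]
(295, 154) [ 0.677 -0.104  0.02 ]
(355, 167) [ 0.638 -0.298  0.02 ]
[[0.353, -0.899, -0.259, 0.155], [0.936, 0.339, 0.098, 0.638], [-0.0, -0.277, 0.961, 0.386], [0.0, 0.0, 0.0, 1.0]] 65.70646984690485 [0.23007259 0.60794274 0.22747302]
```

View pics/c.png

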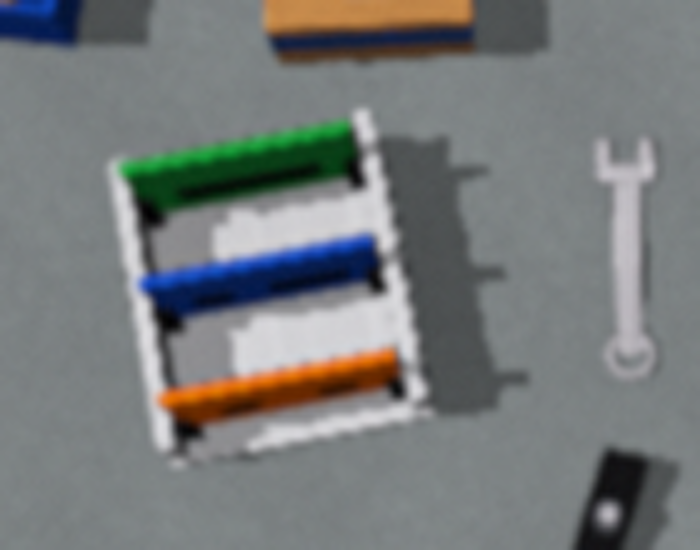

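The crop confirms it: the blue panel is in the middle slot, the same width as orange and green, with its top edge running from about (169,187) to (215,178) in the top picture. Next I'll move above it for a close look.

Run:
```python
from h import *
a=onz("top",(168.6,186.6),.12);b=onz("top",(215,178),.12);c=(a+b)/2;w=a-b
print(a,b,c,np.linalg.norm(w))
n=np.array([w[1],-w[0],0]);n/=np.linalg.norm(n);print("n",n)
for s in(1,-1):
    q=robot.solve_ik([*c[:2],.24],rv(s*n,[0,0,-1])); print(s,None if q is None else np.round(q,2))
    m=np.array([.992,-.13,0])*s; t=np.radians(20)
    q=robot.solve_ik([.55,-.19,.2],rv(m,[np.sin(t)*.992,-.13*np.sin(t),-np.cos(t)])); print("  st",None if q is None else np.round(q,2))
```

```text
[0.54099844 0.2796069  0.12      ] [0.57001526 0.14476654 0.12      ] [0.55550685 0.21218672 0.12      ] 0.13792715097930106
n [0.97762014 0.21037791 0.        ]
1 [ 0.17  0.11  1.69 -0.    1.34 -0.04]
  st [-0.6  -0.08  1.98  0.19  0.93 -0.56]
-1 None
  st [-0.6  -0.08  1.98  0.19  0.93  2.58]
```

Run:
```python
from h import *
import json
n=np.array([.9776,.2104,0]); m=np.array([.992,-.13,0])
robot.goto([.40,.3,.36],rv(n,[0,0,-1]))
K={}
for i,(p,y) in enumerate((([.585,-.19,.29],m),([.5555,.2122,.24],n))):
    robot.goto(p,rv(y,[0,0,-1])); robot.dwell(.2)
    k=robot.calibration("wrist"); im=robot.snapshot("wrist"); cv2.imwrite(f"pics/w{i}.png",im[:,:,::-1])
    cv2.imwrite(f"pics/w{i}b.png",cv2.resize(im[:,:,::-1],(796,597),interpolation=cv2.INTER_CUBIC))
    k["T"]=np.array(k["T"]).tolist(); K[i]=k
    for q in (("rest","lip") if i==0 else ("panel_blue","panel_orange","panel_green")):
        print(q,[(np.round(d["xy"],1).tolist(),round(d["confidence"],2)) for d in robot.spot_point("wrist",q)][:3])
        for d in robot.trace("wrist",q)[:2]: print("  tr",np.round(d["xy"]).tolist(),d["confidence"],d["mask"].sum()); np.save(f"m_{q}.npy",d["mask"]) if d["confidence"]>.5 else 0
json.dump(K,open("K.json","w"),default=float); print(robot.get_t(),robot.get_tool_pos())
```

```text
rest [([95.7, 202.7], 0.62), ([258.4, 158.1], 0.56)]
  tr [255.0, 156.0] 0.7 6211
  tr [88.0, 195.0] 0.56 5573
lip [([270.7, 159.6], 0.6), ([100.4, 215.4], 0.58)]
  tr [83.0, 202.0] 0.97 5551
  tr [256.0, 155.0] 0.63 6077
panel_blue [([253.3, 172.3], 0.97), ([72.6, 65.6], 0.94)]
  tr [254.0, 175.0] 0.73 1176
  tr [70.0, 63.0] 0.55 9985
panel_orange [([188.8, 174.1], 0.97)]
  tr [188.0, 178.0] 0.95 3127
  tr [223.0, 294.0] 0.64 469
panel_green [([313.5, 175.0], 0.64)]
  tr [318.0, 172.0] 0.84 3046
  tr [249.0, 351.0] 0.57 32
6.5167 [0.55553296 0.21215824 0.2400201 ]
```

View pics/w0b.png

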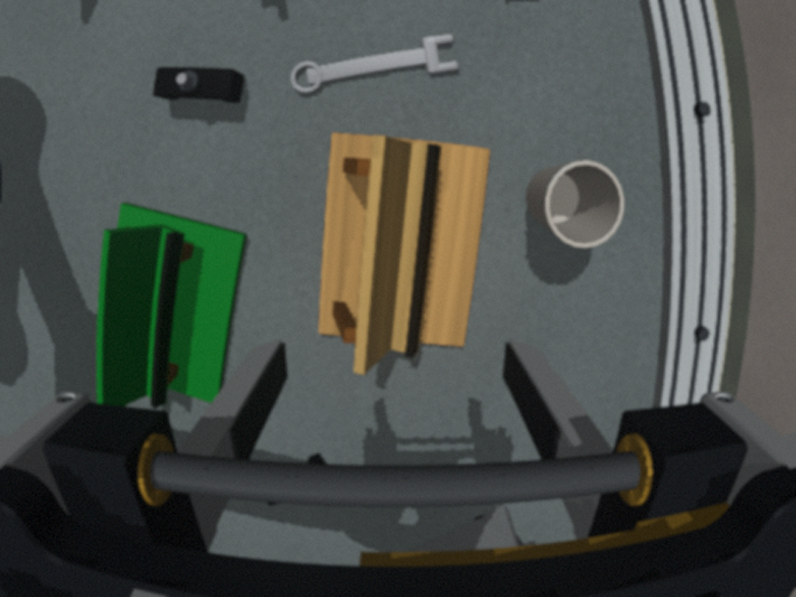

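View pics/w1b.png

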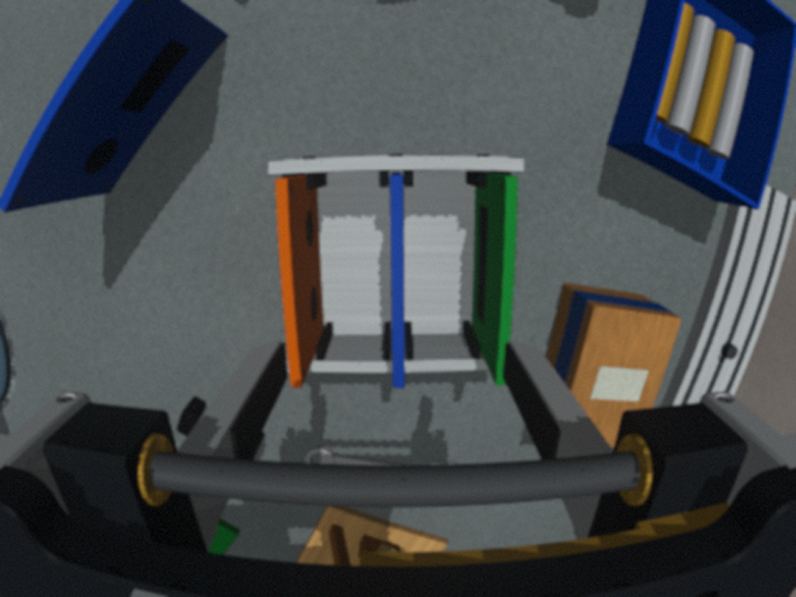

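Wrist view 1: the blue panel stands edge-on at column 256, rows 112–249, between orange and green. Wrist view 0: the wooden stand has its board at columns 235–260 and its dark lip at columns 262–282, rows 94–229. I'll enlarge the stand so I can pick its corners.

Run:
```python
from h import *
import json
K=json.load(open("K.json"))
im=cv2.imread("pics/w0.png"); c=cv2.resize(im[78:248,205:325],None,fx=3.5,fy=3.5,interpolation=cv2.INTER_CUBIC)
for i in range(0,120,20): cv2.putText(c,str(205+i),(int(i*3.5),8),0,.3,(255,255,255)); cv2.line(c,(int(i*3.5),0),(int(i*3.5),595),(200,200,200),1)
for i in range(2,170,20): cv2.putText(c,str(78+i),(0,int(i*3.5)),0,.3,(255,255,255)); cv2.line(c,(0,int(i*3.5)),(420,int(i*3.5)),(200,200,200),1)
cv2.imwrite("pics/w0c.png",c)
im=cv2.imread("pics/w1.png").astype(int)
for nm,ms in(("blue",(im[:,:,0]>110)&(im[:,:,2]<80)&(im[:,:,1]<110)),("or",(im[:,:,2]>150)&(im[:,:,0]<60)),("gr",(im[:,:,1]>100)&(im[:,:,0]<90)&(im[:,:,2]<70))):
    ms=ms.copy();ms[:100]=0;ms[260:]=0;ms[:,:170]=0;ms[:,340:]=0
    rows=[r for r in range(100,260) if ms[r].sum()>=2]
    print(nm,rows[0],rows[-1],[(r,int(np.where(ms[r])[0].min()),int(np.where(ms[r])[0].max())) for r in rows[::20]+[rows[-3]]])
    if nm=="blue":
        for e in("min","mean","max"):
            P=np.array([onz("wrist",(getattr(np.where(ms[r])[0],e)(),r),.12,K["1"])[:2] for r in rows[3:-3]])
            d=np.polyfit(P[:,1],P[:,0],1);print(e,P[0],P[-1],"slope",d[0],"n",np.array([1,-d[0]])/np.hypot(1,d[0]))
        for r in(rows[0],rows[-1]):print(onz("wrist",(256,r),.12,K["1"]))
```

```text
blue 112 249 [(112, 252, 257), (132, 251, 259), (152, 251, 258), (172, 251, 258), (192, 252, 258), (212, 252, 259), (232, 252, 259), (247, 253, 259)]
min [0.53918746 0.28269158] [0.5689148  0.15254596] slope -0.22859225182975748 n [0.9748541  0.22284409]
mean [0.54236518 0.28337133] [0.57198307 0.15320251] slope -0.22712922569655453 n [0.97516309 0.22148804]
max [0.54554177 0.28405737] [0.57505282 0.15385478] slope -0.22565276183378838 n [0.9754732  0.22011822]
[0.54313395 0.28641672 0.12      ]
[0.57274033 0.14972372 0.12      ]
or 115 246 [(115, 178, 183), (135, 178, 184), (155, 179, 185), (175, 181, 187), (195, 182, 188), (215, 184, 190), (235, 186, 191), (244, 187, 191)]
gr 113 247 [(113, 329, 331), (133, 325, 332), (153, 325, 331), (173, 324, 330), (193, 323, 329), (213, 322, 328), (233, 320, 322), (245, 319, 323)]
```

View pics/w0c.png

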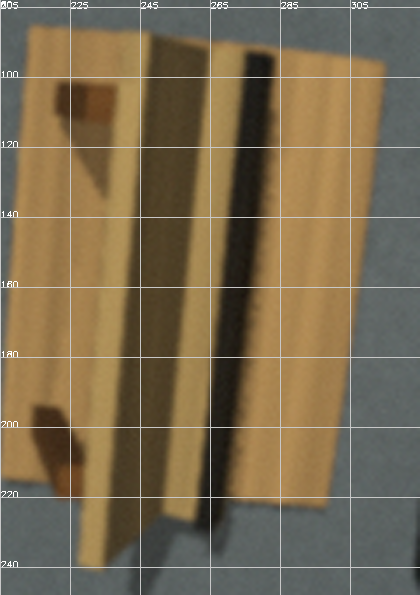

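Run:
```python
from h import *
import json
from scipy.optimize import least_squares
k=json.load(open("K.json"))["0"]
L=[((0,95,65),(247.9,87.4)),((0,-95,65),(235,240)),((0,95,0),(264.7,91.4)),((0,-95,0),(251.6,225.1)),((16,95,10),(275.6,92.3)),((16,-95,10),(261,228.6)),((24,95,10),(283.6,94)),((24,-95,10),(268.4,230)),((-10,-95,65),(227.6,239.7))]
def T(v): return np.array([v[0],v[1],v[3] if len(v)>3 else .045]), Rn.from_euler("zy",[v[2],-20],degrees=False).as_matrix() if 0 else Rn.from_euler("ZY",[v[2],np.radians(-20)]).as_matrix()
def res(v):
    t,R=T(v); return np.ravel([proj("wrist",t+R@(np.array(p)/1000),k)-q for p,q in L])
for v0 in([.59,-.19,-.13],[.59,-.19,-.13,.045]):
    s=least_squares(res,v0,loss="soft_l1"); print(s.x.round(4)); print(res(s.x).reshape(-1,2).round(1).tolist())
v=s.x
print(T(v)[1].round(3).tolist())
s=least_squares(res,v0[:3],loss="soft_l1");np.save("rest.npy",s.x)
t,R=T(s.x)
for c,f in(("top",(323,174)),("scene",(213,138))): print(c,proj(c,t+R@[.02,0,.01]).round(1),f)
```

```text
[ 0.5941 -0.1835 -0.2228]
[[0.6, 0.0], [0.1, 1.2], [1.2, 0.4], [1.0, -0.8], [-0.3, -0.1], [-0.4, 0.4], [-2.4, -1.2], [-2.5, 0.3], [0.4, -0.4]]
[ 0.5941 -0.1835 -0.2228  0.0447]
[[0.6, 0.1], [0.1, 1.1], [1.1, 0.5], [1.0, -0.8], [-0.3, -0.0], [-0.4, 0.4], [-2.4, -1.2], [-2.5, 0.2], [0.4, -0.4]]
[[0.916, 0.221, -0.334], [-0.208, 0.975, 0.076], [0.342, 0.0, 0.94]]
top [323.2 172.2] (323, 174)
scene [188.6 185. ] (213, 138)
```

Run:
```python
from h import *
n=np.array([.9752,.2215,0]); r=rv(n,[0,0,-1]); c=[.5573,.2181]
robot.move_straight([*c,.16],r,speed=.15)
print("hit",robot.move_straight([*c,.108],r,speed=.06,max_force=8))
robot.grasp(25); print("w",robot.get_gripper_width(),robot.get_tool_pos(),robot.get_contact_force())
if .006<robot.get_gripper_width()<.011:
    print("hit",robot.move_straight([*c,.125],r,speed=.04,max_force=15))
    print(robot.get_contact_force(),robot.get_ft_torque(),robot.get_gripper_width(),robot.get_tool_pos(),robot.get_t())
```

```text
hit False
w 0.007914021648055863 [0.557257   0.21808095 0.10798025] [-0.39830405  0.37597458  0.3015229 ]
hit False
[-0.83181207  0.22473584 -0.68018304] [-0.07639101  0.10686044 -0.01895635] 0.007902677812189517 [0.55737608 0.21811142 0.12520004] 10.0667
```

Run:
```python
from h import *
n=np.array([.9752,.2215,0]); r=rv(n,[0,0,-1]); c=[.5573,.2181]
print("hit",robot.move_straight([*c,.30],r,speed=.1,max_force=15),robot.get_contact_force(),robot.get_gripper_width())
v=np.load("rest.npy"); R=Rn.from_euler("ZY",[v[2],np.radians(-20)]).as_matrix(); t=np.array([v[0],v[1],.045])
rr=rv(R[:,0],-R[:,2])
print(np.round(robot.solve_ik(t+R@[.008,0,.178],rr),2))
robot.goto(t+R@[.008,0,.178],rr); robot.dwell(.2)
im=robot.snapshot("wrist"); k=robot.calibration("wrist")
cv2.imwrite("pics/w2.png",cv2.resize(im[:,:,::-1],(796,597),interpolation=cv2.INTER_CUBIC))
print(robot.get_t(),robot.get_tool_pos(),t+R@[.008,0,.178])
q=R.T@(robot.get_tool_pos()-t)
# expected panel bottom corners in current pose, display px
for p in((-.004,.07),(.004,.07),(-.004,-.07),(.004,-.07)): print(p,[(proj("wrist",t+R@(q+[p[0],p[1],z]),k)*1.5547).round() for z in(.012,-.098)])
print("lip end",[(proj("wrist",t+R@[x,.095,.01],k)*1.5547).round() for x in(.016,.024)], "board", (proj("wrist",t+R@[0,.095,.065],k)*1.5547).round())
```

```text
hit False [ 0.64073231 -0.43745776 -0.65541247] 0.007835471791082937
[-0.56 -0.13  2.01  0.14  0.94 -0.4 ]
13.7 [ 0.54242032 -0.17110705  0.21517123] [ 0.54204009 -0.17171576  0.21500145]
(-0.004, 0.07) [array([379., 203.]), array([385., 187.])]
(0.004, 0.07) [array([404., 203.]), array([400., 187.])]
(-0.004, -0.07) [array([382., 537.]), array([386., 412.])]
(0.004, -0.07) [array([401., 537.]), array([399., 412.])]
lip end [array([404., 148.]), array([416., 148.])] board [379. 144.]
```

View pics/w2.png

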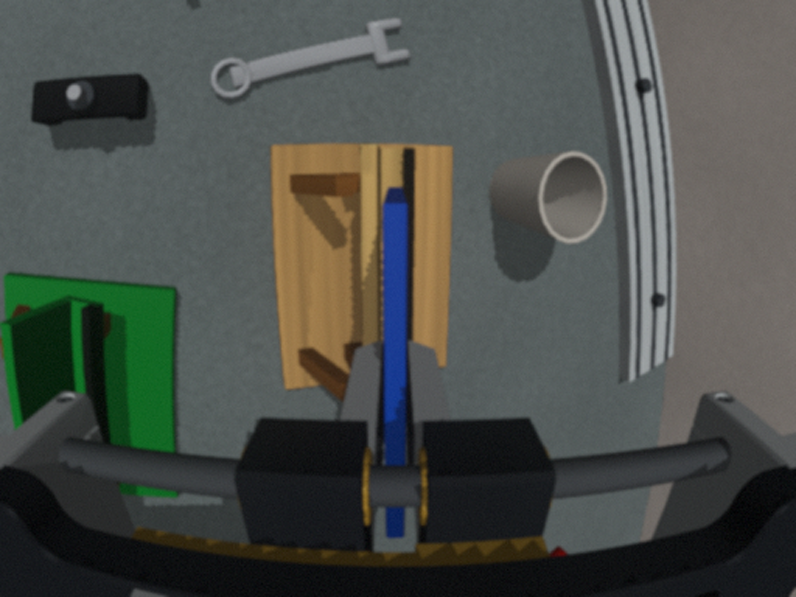

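The panel hangs straight: its bottom edge is at columns 387–403 (displayed picture) and the channel runs from 380 to 403 further down. It sits about 1 mm towards the lip, so I'll shift by 1 mm and lower it along the slope.

Run:
```python
from h import *
v=np.load("rest.npy"); R=Rn.from_euler("ZY",[v[2],np.radians(-20)]).as_matrix(); t=np.array([v[0],v[1],.045]); rr=rv(R[:,0],-R[:,2])
q=lambda:(R.T@(robot.get_tool_pos()-t)*1000).round(1); F=lambda:(R.T@robot.get_contact_force()).round(1)
P=lambda x,z:t+R@[x,0,z]
robot.move_straight(P(.0068,.176),rr,speed=.05); print(q(),F())
print("hit",robot.move_straight(P(.0068,.106),rr,speed=.06,max_force=8),q(),F())
print("hit",robot.move_straight(P(.0068,.092),rr,speed=.015,max_force=5),q(),F())
im=robot.snapshot("wrist");cv2.imwrite("pics/w3.png",cv2.resize(im[:,:,::-1],(796,597),interpolation=cv2.INTER_CUBIC));print(robot.get_t())
```

```text
[  6.6   0.2 175.8] [-1.3 -0.1 -1.2]
hit False [ 7.200e+00 -1.000e-01  1.064e+02] [-0.1  0.4 -1.5]
hit True [ 6.9  0.  98.6] [-0.3  1.1  4.6]
15.9
```

View pics/w3.png

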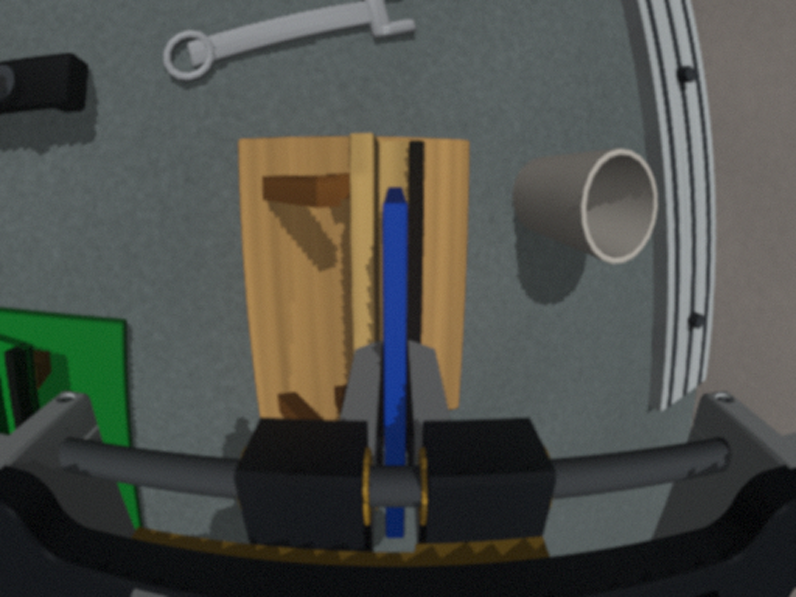

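The panel touches the ledge at z = 98.6 mm (98 expected) and stands inside the channel between board and lip. Next I'll press it lightly back against the board, then release.

Run:
```python
from h import *
v=np.load("rest.npy"); R=Rn.from_euler("ZY",[v[2],np.radians(-20)]).as_matrix(); t=np.array([v[0],v[1],.045]); rr=rv(R[:,0],-R[:,2])
q=lambda:(R.T@(robot.get_tool_pos()-t)*1000).round(1); F=lambda:(R.T@robot.get_contact_force()).round(1)
P=lambda x,z:t+R@[x,0,z]
robot.move_straight(P(.0068,.0988),rr,speed=.01); print(q(),F())
print("hit",robot.move_straight(P(-.002,.0988),rr,speed=.012,max_force=5),q(),F(),robot.get_t())
print("hit",robot.move_straight(P(q()[0]/1000,.094),rr,speed=.012,max_force=4),q(),F(),robot.get_t())
```

```text
[ 6.6  0.1 98.6] [ 0.7  0.4 -0.5]
hit True [ 1.9  0.  98.6] [0.8 0.5 1.9] 16.725
hit True [ 2.2 -0.  98.6] [-0.5 -0.8  4.5] 16.9333
```

Run:
```python
from h import *
v=np.load("rest.npy"); R=Rn.from_euler("ZY",[v[2],np.radians(-20)]).as_matrix(); t=np.array([v[0],v[1],.045]); rr=rv(R[:,0],-R[:,2])
q=lambda:(R.T@(robot.get_tool_pos()-t)*1000).round(1); F=lambda:(R.T@robot.get_contact_force()).round(1)
P=lambda x,z:t+R@[x,0,z]
print("hit",robot.move_straight(P(-.003,.0988),rr,speed=.01,max_force=7),q(),F(),robot.get_t())
robot.dwell(.2);print(q(),F())
robot.let_go(); robot.dwell(.3); print(robot.get_gripper_width(),q(),F())
robot.move_straight(P(q()[0]/1000,.20),rr,speed=.1); robot.dwell(.3)
im=robot.snapshot("wrist");cv2.imwrite("pics/w4.png",cv2.resize(im[:,:,::-1],(796,597),interpolation=cv2.INTER_CUBIC))
for c in("scene",): cv2.imwrite("pics/s1.png",cv2.resize(robot.snapshot(c)[60:320,100:400,::-1],(796,690))[:600])
print(robot.get_t())
```

```text
hit True [ 1.9  0.  98.6] [0.6 0.3 2.3] 17.2
[ 2.  -0.  98.6] [ 0.7 -0.5  2.3]
0.0941682215458475 [ 1.9  0.  98.6] [-0.1 -0.3 -0.2]
20.625
```

View pics/w4.png

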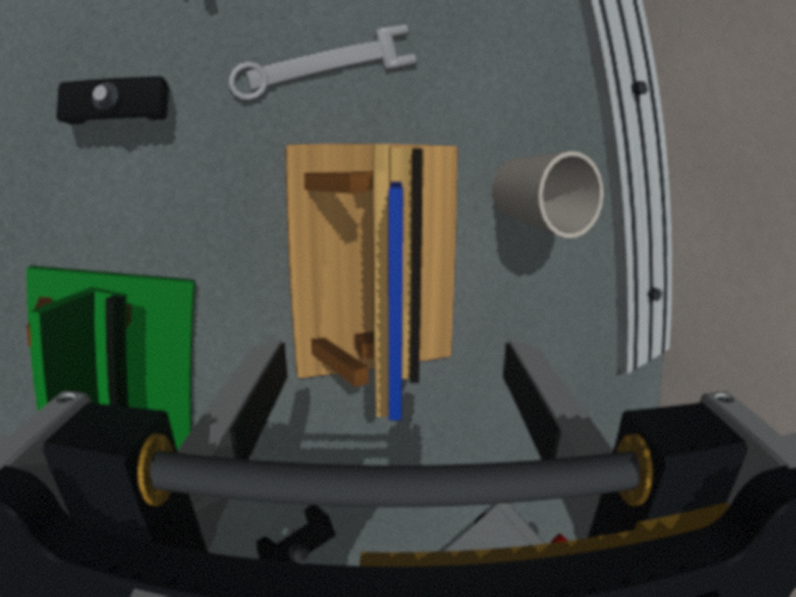

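View pics/s1.png

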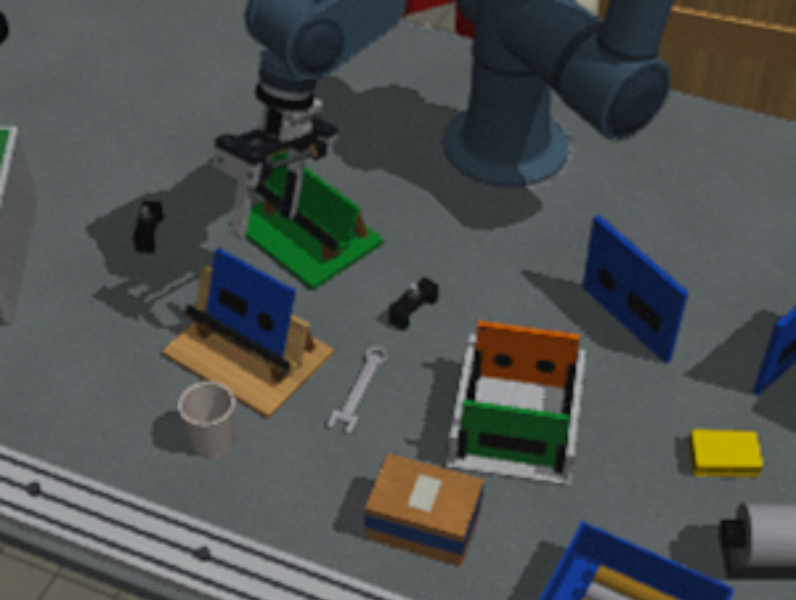

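The panel stands in the ledge at (250,305) in the scene crop, leaning on the board with its full width on the ledge. Orange and green are still in their slots, nothing else has moved, and the gripper is clear.

```bash
python3 -c "
from bench import robot
print(robot.close_job())"
```

```text
the job is handed in; nothing more can be done
None
```

The blue panel is out of the rack and standing in the stand's ledge, leaning back on the slope; the arm let go and backed clear, the last pictures show everything else in place, and I handed the job in at about 21 s on the robot's clock.

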